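Clear the dye jar, put the mini roller away and shut the tool drawer

ROBOT

A 6-joint arm with a two-finger parallel gripper is mounted at the origin on the work surface. World frame = base frame: x ahead of the robot, y to its left, z up, the work surface at z = 0. Lengths are in m, angles in degrees, forces in N, time in s.
With the tool pointing down it reaches from about 0.375 to 0.975 m from the base axis. Payload 3.8 kg.
Tool frame: the origin (TCP) lies between the finger pads; the fingertips stand 14 mm ahead of it and the grasp point (between the pads) lies 5 mm behind it; y points along the fingers, z is the direction in which the jaws open and shut, and the axes are right-handed (so a half turn about y gives the same grasp; the last joint's range is limited). The gripper opens to 88 mm and grips with 3 to 60 N. Pads are 18 mm wide; open, the fingers measure 123 mm over their backs; the gripper's body (75 mm by 187 mm) begins 45 mm behind the grasp point.
Start: joints at [-74.02, 15.12, 91.902, -0, 72.978, -2.114], TCP at [0.21, -0.642, 0.253] pointing down, gripper open.
Joint ranges: [-150.88, 150.88], [-54.13, 125.18], [17.81, 147.31], [-75.09, 255.09], [0, 152.58], [-146.25, 146.25]. Speed limits (degrees/s): [147.25, 147.25, 180, 180, 180, 180].

INTERFACE

Orientations are given as a 3x3 rotation matrix whose columns are the frame's x, y, z axes.
In Python, from cell import r gives the robot as it stands.
- The arm moves only by the shell command python3 -m jog 'ROWS' [FORCE]. ROWS is a JSON object of lists of equal length, an entry for each row: "xyz": the shift along the tool's x, y, z in cm, a list of three; "twist": the turn, a rotation vector about the tool's x, y, z in rad, a list of three; "gripper": the gripper's target within -1 to 1 (fully open at 1, half-way at 0, shut at -1). In form: {"xyz": [[dx, dy, dz], ...], "twist": [[wx, wy, wz], ...], "gripper": [gripper, ...]}. A call has 1 to 20 rows; each row is the pose to reach, as a shift and turn from the pose commanded when the call began, along the tool's axes at that moment; what a row does not reach only later rows make up. A row lasts 1/8 s, in which the tool goes at most 62.5 mm and 10.7 degrees, less where a joint would pass 70% of its speed; a pose out of reach is approached as far as the arm can. A call with a gripper value outside its range is refused whole. The fingers move at their own pace and stop on an object; FORCE is the grip in N (left out, the last holds). Time passes only in rows, so rows that repeat a pose let the fingers close. It gives the time, the measured TCP pose, the force and the opening at its end, in the units of the state.
- r.sense(): the state, without advancing time (a new reading comes with each control period).
- r.grab_frame(name): name is "side" or "top" or "wrist"; returns a dict with "pixels" (400x640x3 uint8, blue, green, red), "mtx" (3x3 intrinsics, pixels), "cam_to_world" (4x4, takes a point from camera to world coordinates). Camera axes: x right, y up, looking along -z (the intrinsics and any distortion apply to the point x, -y, -z); pixel columns grow to the right and rows downward; lengths in m; the calibration is good to about 2 mm. A picture is of the moment at which its call begins. There is no depth.
- r.hand_in(): hands the job in, once; it reports no verdict.
Trained networks look in a picture, given as the dict that the camera call returned (one of the last four; its "shot" number tells which), for a name from the list of things; names that differ only in an ending like _2 or _b are one class to them, and where a whole thing is asked for, a point or a joint stands for the part that bears it (a point fixed in the world has none). Each returns a list of dicts, best first, with "conf" (0 to 1); they miss things now and then, are a little off and sometimes report something else, mostly with a low value. They report only what shows in the picture. A call takes as long as a camera call.
- r.recognise(query, picture): "position" ([row, column] as shares, 0 to 1, of the picture: columns of its width, rows of its height, amid what is visible of it).
- r.cut_out(query, picture): "pixels" (400x640 bool, what is visible of it) and "position" ([row, column] as shares, 0 to 1, of the picture: columns of its width, rows of its height, amid what is visible of it).
The state is a dict: "t": time; "joint_pos": joint angles; "qvel": joint speeds; "tau": joint torques, N m; "tool_pos": TCP position; "tool_rot": TCP orientation; "contact_force": force on the tool from outside, world axes, zero at the start; "torque": the same for the moment, N m; "gripper_width": finger opening in m.
Only numpy, scipy, OpenCV 4.12 (cv2) and the standard library are available. Lean on these libraries where they do the work, as an engineer would, in place of code of your own. Each camera call takes 0.05 s, during which the arm holds its last target.

TASK

Someone has left a full dye jar standing in the open tool drawer, where the mini roller belongs and too tall to go under the cabinet: keeping it upright, stand it in a free spot on the drip tray with the other two jars. Then lay the mini roller flat in the compartment the jar stood in, and push the drawer fully home until it seats past its catch, without slamming it. Leave the tin in the drawer, and do not disturb the jars on the tray, the bottle on top of the cabinet or the tub on the bench.

Things in the scene. Friction and masses are not known exactly. Their poses are not given: they have to be found in the camera images.
- drawer (a joint): how far the top drawer is open, m: 0 = fully home, grows as it slides out, at most 0.25. It runs on slides with about 1.5 N of friction. A sprung roller catch inside resists from about 16 mm open (the push then takes up to about 10 N); once pushed to less than 6 mm the catch pulls the drawer home and holds it at 0. Let go before that, it stays open
- cabinet_front (a point): the fixed grey bench cabinet with two drawers (the lower one is shut and does not move): 290 mm wide, 300 mm deep, 170 mm high. Point: bottom centre of its front face; x points into the cabinet (the way a drawer is pushed shut), y to its left as seen by one facing its front, z up. The drawer opening is clear up to 158 mm above the bench, 58 mm above the drawer floor
- drawer_floor (a point): top drawer: centre of its inner floor (100 mm above the bench); x points the way it is pushed shut, y across, z up; moves with the drawer. Inside 247 mm long (x) and 248 mm wide (y); side walls 40 mm and a divider 34 mm high and 4 mm thick along x at y = 0 part it in two equal compartments, each 122 mm wide, centred at y = +63 and -63 mm. The inner face of the front panel is at x = -127 mm, that of the rear wall at +120 mm. One compartment holds the tin, the other the dye jar
- drawer_rail (a point): middle of the outer face of the aluminium grip rail along the top drawer's front: the face to push on, 270 mm wide, 18 mm high (this point at half its height, 147 mm above the bench), 14 mm proud of the front panel; axes as drawer_floor. It lies 28 mm outside the cabinet's front face when the drawer is home. The panel's upper edge is 156 mm above the bench
- dye_jar_mid (a point): the jar to clear out of the drawer: white screw-top dye jar, 52 mm diameter, 100 mm tall (straight 52 mm body up to 72 mm, then a 49 mm cap from 82 mm to the top), about 0.24 kg. Point: on its axis, 50 mm above its underside; z along its axis
- roller_grip (a point): mini roller lying on the bench: black handle 28 mm thick and 95 mm long, bent steel wire, dark 36 mm sleeve 60 mm long set crosswise; 161 mm long over all, about 0.18 kg. Point: on the handle's axis, where to grip it (near its balance), 14 mm above what it lies on; x points along the handle to the sleeve, y across, z up. The handle ends 50 mm behind this point and the sleeve's far side lies 111 mm ahead of it; it reaches 30 mm to -y and 45 mm to +y (wire)
- roller_sleeve (a point): centre of the mini roller's sleeve, 93 mm ahead of roller_grip along its x, 18 mm above what it lies on; axes as roller_grip
- tray_floor (a point): fixed steel drip tray, 310 x 112 mm with a 14 mm high, 4 mm thick rim; centre of its floor, 4 mm above the bench; x along its length, y across. Two jars stand on its long middle line, leaving a free gap for a third either between them or beyond jar_b (+x end)
- jar_a_mid (a point): bystander on the tray near its -x end, same kind of white screw-top dye jar, 52 mm diameter, 100 mm tall (straight 52 mm body up to 72 mm, then a 49 mm cap from 82 mm to the top), about 0.24 kg. Point: on its axis, 50 mm up
- jar_b_mid (a point): bystander on the tray, same kind of jar as jar_a. Point: on its axis, 50 mm up
- bottle_mid (a point): bystander: slim white bottle, 48 mm diameter, 130 mm tall, standing on the cabinet's top. Point: on its axis, 65 mm up
- tub_mid (a point): bystander: lidded white tub, 102 mm diameter, 110 mm tall, about 0.9 kg, standing on the bench beyond the roller. Point: on its axis, 55 mm up
- tin_mid (a point): flat closed metal tin, 150 x 100 x 34 mm, lying in the other compartment with its length along the drawer; it stays there. Point: its centre, 17 mm above the drawer floor

How it is judged:
By the outcome, as a careful person would: the job done as asked, in the order asked, and still so for the second after the job is handed in, with the robot touching nothing.
It also fails if it takes over 70 s, if anything falls off the work surface, if the arm or the gripper's body presses on something with over 40 N, if the wrist force passes 120 N, or if a joint passes its speed limit or range.

## Working session

There is one attempt and no reset: what is moved stays moved. The work goes in short steps, Python scripts to look and compute and a shell command to move; the robot and the scene stay as the last step left them, time stands still between calls to the robot, and variables do not carry over. Pictures are saved under pics/ and viewed, and the job is handed in when it is done.

```bash
mkdir -p pics; ls; python3 - <<'E'
from cell import r
import cv2,pickle
s=r.sense()
for k in s: print(k,s[k])
fr={}
for n in ["side","top","wrist"]:
    f=r.grab_frame(n); fr[n]=f
    cv2.imwrite(f"pics/{n}0.png",f["pixels"]); print(n,f["mtx"],f["cam_to_world"],[k for k in f])
pickle.dump(fr,open("fr0.pkl","wb"))
E
```

```text
pics
t 0.0
joint_pos [-7.40194903e+01  1.51671779e+01  9.19784983e+01 -1.25040988e-03
  7.29763076e+01 -2.11162686e+00]
qvel [-0.02851815  0.13457169  0.03353196  0.00919634  0.08641644 -0.06017014]
tau [ 6.67018976e-04 -5.02118003e+01 -3.56876171e+01  7.28495722e-02
  2.92912225e-02 -2.08358479e-04]
tool_pos [ 0.20945942 -0.64099208  0.25143722]
tool_rot [[-9.50556387e-01 -6.06201837e-04  3.10551425e-01]
 [-3.10552011e-01  2.04099803e-03 -9.50554198e-01]
 [-5.76071455e-05 -9.99997733e-01 -2.12834091e-03]]
contact_force [ 0.18696557 -0.28652238 -0.5060522 ]
torque [-0.02794047  0.02040927 -0.00487428]
gripper_width 0.08788435038637582
side [[503.26225517   0.         316.9187126 ]
 [  0.         503.26225517 204.8486433 ]
 [  0.           0.           1.        ]] [[-0.9544173   0.16617983 -0.24793522  0.26960556]
 [-0.29823575 -0.56424265  0.76986081  1.08129997]
 [-0.01196028  0.80871163  0.58808371  0.96244591]
 [ 0.          0.          0.          1.        ]] ['pixels', 'mtx', 'cam_to_world', 'shot']
top [[415.78858393   0.         325.09334078]
 [  0.         415.78858393 204.36087558]
 [  0.           0.           1.        ]] [[-0.00615694  0.99446398 -0.10489751  0.43756261]
 [-0.99988984 -0.00470567  0.014077    0.05040958]
 [ 0.01350546  0.10497262  0.9943834   1.57302793]
 [ 0.          0.          0.          1.        ]] ['pixels', 'mtx', 'cam_to_world', 'shot']
wrist [[348.77661797   0.         322.15106234]
 [  0.         348.77661797 203.10226374]
 [  0.           0.           1.        ]] [[ 0.31025925  0.90182985  0.30073598  0.28786616]
 [-0.95064974  0.29501253  0.09608685 -0.61567954]
 [-0.00206689 -0.31570641  0.94885467  0.38428417]
 [ 0.          0.          0.          1.        ]] ['pixels', 'mtx', 'cam_to_world', 'shot']
```

View pics/top0.png

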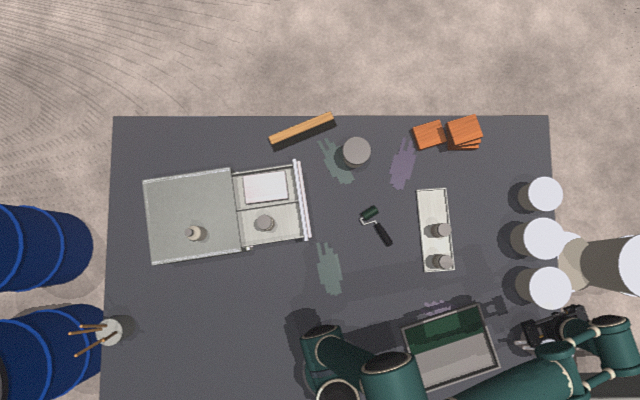

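View pics/side0.png

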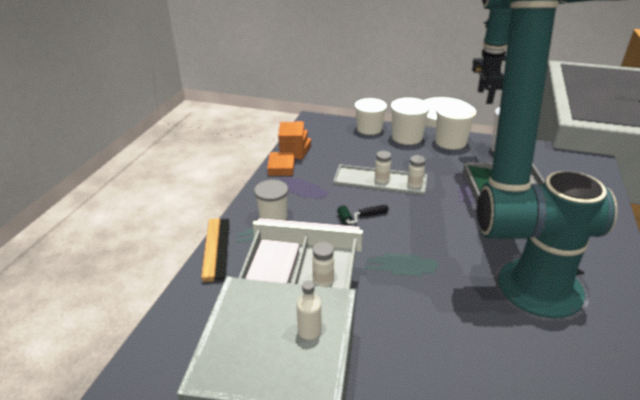

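View pics/wrist0.png

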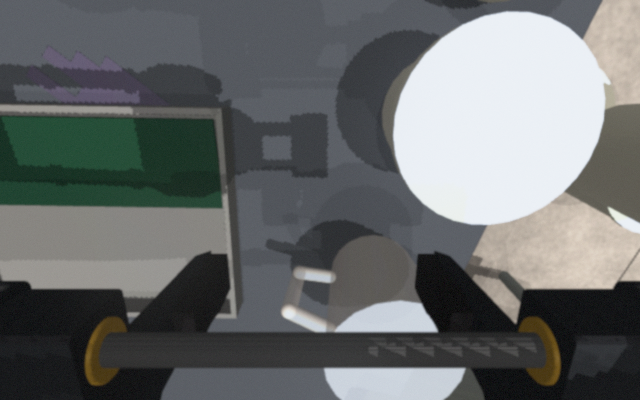

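```bash
cat > h.py <<'E'
import numpy as np,cv2
def proj(f,P):
    P=np.atleast_2d(np.array(P,float)); M=np.linalg.inv(f["cam_to_world"])
    c=P@M[:3,:3].T+M[:3,3]; c=c*[1,-1,-1]
    p=c@f["mtx"].T; return p[:,:2]/p[:,2:]
def back(f,uv,z):
    d=np.linalg.inv(f["mtx"])@np.array([uv[0],uv[1],1.]); d=d*[1,-1,-1]
    R=f["cam_to_world"]; d=R[:3,:3]@d; o=R[:3,3]
    return o+d*(z-o[2])/d[2]
def rad(f,uv):
    d=np.linalg.inv(f["mtx"])@np.array([uv[0],uv[1],1.]); d=d*[1,-1,-1]
    R=f["cam_to_world"]; return R[:3,3],R[:3,:3]@d
def cylmask(f,xy,z0,profile):
    m=np.zeros((400,640),np.uint8); a=np.linspace(0,2*np.pi,40)
    for (h0,h1,rad) in profile:
        P=[[xy[0]+rad*np.cos(t),xy[1]+rad*np.sin(t),z0+h] for h in(h0,h1) for t in a]
        cv2.fillConvexPoly(m,cv2.convexHull(np.round(proj(f,P)*16).astype(np.int32)),1,shift=4)
    return m>0
JAR=[(0,.072,.026),(.072,.082,.0255),(.082,.1,.0245)]
BOT=[(0,.09,.024),(.09,.13,.014)]
TUB=[(0,.11,.051)]
E
python3 - <<'E'
from cell import r
import cv2,pickle,numpy as np
from h import *
out={}
fr={n:r.grab_frame(n) for n in["top","side"]}
for n,f in fr.items():
    for q in ["dye_jar_mid","jar_a_mid","bottle_mid","tub_mid","tin_mid","roller_grip","roller_sleeve","drawer","drawer_rail","tray_floor","cabinet_front"]:
        try:
            L=r.cut_out(q,f)
        except Exception as e: print(n,q,e); continue
        out[n,q]=L
        print(n,q,[(round(d["conf"],2),np.round(np.array(d["position"])*[400,640],1).tolist(),int(d["pixels"].sum())) for d in L])
pickle.dump((fr,out),open("m.pkl","wb"))
t=fr["top"]["pixels"]; 
cv2.imwrite("pics/topA.png",cv2.resize(t[140:280,130:320],None,fx=4,fy=4,interpolation=cv2.INTER_CUBIC))
cv2.imwrite("pics/topB.png",cv2.resize(t[140:290,330:480],None,fx=4,fy=4,interpolation=cv2.INTER_CUBIC))
t=fr["side"]["pixels"]; 
cv2.imwrite("pics/sideA.png",cv2.resize(t[140:400,180:440],None,fx=2.3,fy=2.3,interpolation=cv2.INTER_CUBIC))
E
```

```text
top dye_jar_mid [(0.67, [220.6, 266.0], 226), (0.47, [227.6, 381.8], 344)]
top jar_a_mid [(0.54, [260.5, 441.0], 278)]
top bottle_mid [(0.67, [213.6, 214.5], 11342), (0.48, [233.5, 197.5], 261)]
top tub_mid [(0.78, [150.7, 354.9], 677), (0.74, [222.7, 429.1], 1964)]
top tin_mid [(0.73, [190.4, 265.7], 1287), (0.7, [150.4, 356.9], 661), (0.62, [227.4, 378.9], 329)]
top roller_grip [(0.73, [223.1, 265.2], 214), (0.69, [150.6, 357.5], 675), (0.55, [223.9, 375.6], 306), (0.29, [214.1, 275.9], 3871)]
top roller_sleeve [(0.68, [262.5, 440.5], 271), (0.58, [225.0, 378.8], 353), (0.53, [230.4, 196.1], 282)]
top drawer [(0.87, [213.5, 278.5], 3783)]
top drawer_rail [(0.67, [213.6, 278.8], 3711)]
top tray_floor [(0.74, [220.4, 427.6], 1971)]
top cabinet_front [(0.89, [215.7, 214.8], 11452), (0.74, [212.6, 276.1], 3865)]
side dye_jar_mid [(0.78, [264.3, 324.9], 931)]
side jar_a_mid [(0.59, [168.4, 415.4], 459)]
side bottle_mid [(0.59, [310.8, 304.1], 1159)]
side tub_mid [(0.7, [201.6, 269.6], 1116)]
side tin_mid [(0.72, [259.7, 273.5], 1690), (0.46, [167.9, 413.9], 432)]
side roller_grip [(0.8, [210.6, 359.6], 462)]
side roller_sleeve [(0.66, [209.8, 357.2], 465)]
side drawer [(0.87, [242.9, 309.6], 4239)]
side drawer_rail [(0.85, [239.9, 307.4], 4013)]
side tray_floor [(0.81, [181.8, 371.0], 1407)]
side cabinet_front [(0.86, [332.0, 279.2], 21126), (0.5, [211.9, 360.8], 461)]
```

View pics/topA.png

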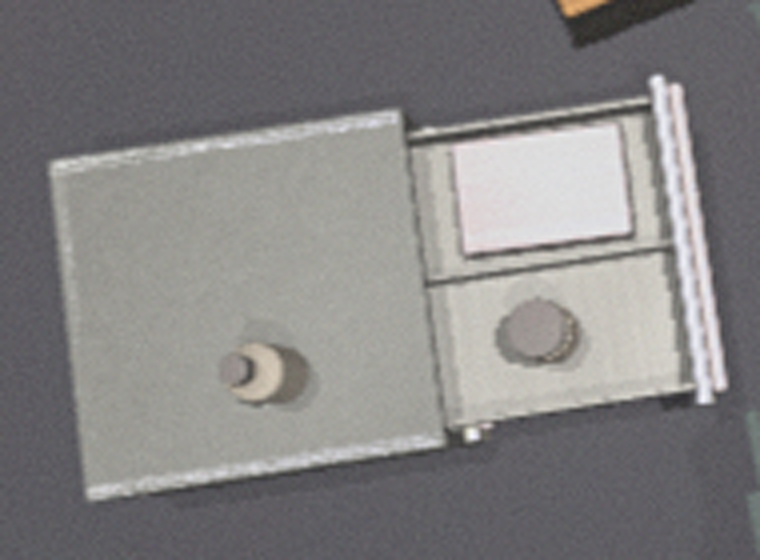

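View pics/topB.png

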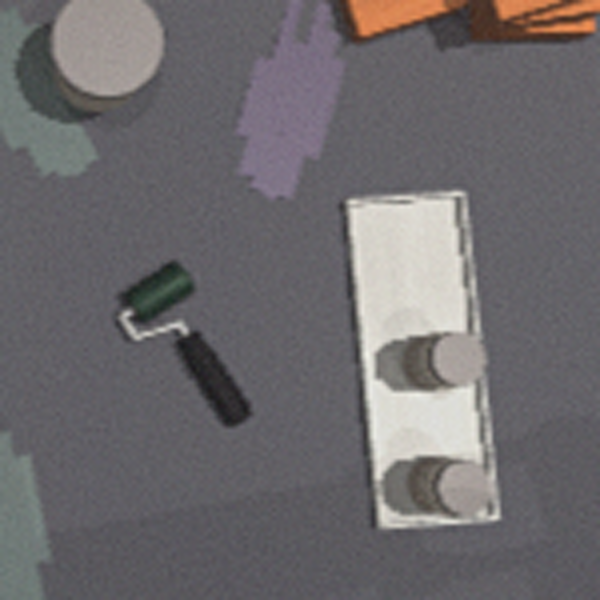

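View pics/sideA.png

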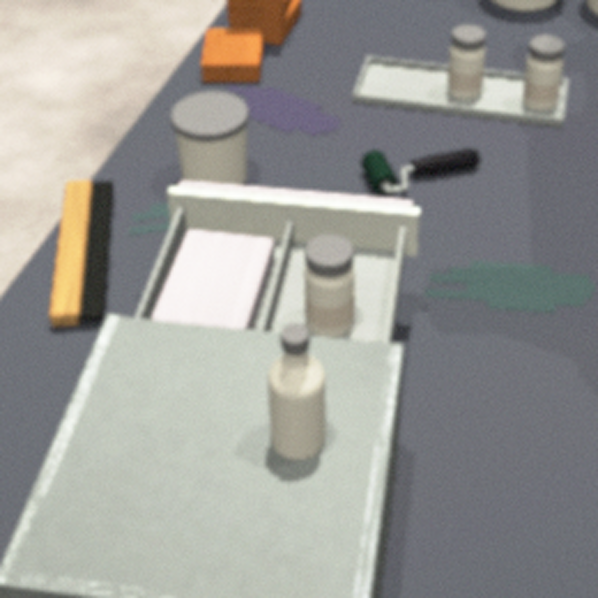

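```bash
python3 - <<'E'
import pickle
from h import *
fr,out=pickle.load(open("m.pkl","rb")); f=fr["top"]; s=fr["side"]
A=lambda u,v:((u+.5)/4+130-.5,(v+.5)/4+140-.5); B=lambda u,v:((u+.5)/4+330-.5,(v+.5)/4+140-.5)
S=lambda u,v:((u+.5)/2.3+180-.5,(v+.5)/2.3+140-.5)
def p(n,ff,uv,z): b=back(ff,uv,z); print(n,b.round(4)); return b
for n,q,z in [("dye",(537,330),.2),("bottle",(236,370),.3)]: p(n,f,A(*q),z)
for n,q,z in [("jarb",(458,360),.104),("jara",(465,488),.104),("tub",(107,46),.11)]: p(n,f,B(*q),z)
for n,q,z in [("dye",(330,250),.2),("jarb",(469,34),.104),("jara",(546,45),.104),("tub",(210,113),.11),("bot",(295,335),.3)]: p(n+" side",s,S(*q),z)
c=[p("cab",f,A(*q),.17) for q in [(52,163),(400,110),(443,443),(90,498)]]
for a,b in[(0,1),(1,2),(2,3),(3,0)]:
    d=c[b]-c[a]; print(np.linalg.norm(d).round(4),np.degrees(np.arctan2(d[1],d[0])).round(2))
for q in [(408,141),(690,390),(455,428),(652,103)]: p("drawer side wall",f,A(*q),.14)
for q in [(657,75),(708,402)]: p("panel top inner",f,A(*q),.156)
for q in [(677,85),(722,388)]: p("rail outer",f,A(*q),.156)
for q in [(453,143),(621,122),(634,236),(466,254)]: p("tin",f,A(*q),.134)
for q in [(347,198),(466,192),(498,520),(377,528)]: p("tray",f,B(*q),.018)
for q in [(182,342),(240,416)]: p("handle",f,B(*q),.014)
for q in [(124,306),(188,274),(157,292)]: p("sleeve",f,B(*q),.02)
E
```

```text
dye [0.5244 0.2333 0.2   ]
bottle [0.4888 0.4484 0.3   ]
jarb [ 0.5005 -0.3917  0.104 ]
jara [ 0.3881 -0.3938  0.104 ]
tub [ 0.7836 -0.0838  0.11  ]
dye side [0.5263 0.2418 0.2   ]
jarb side [ 0.5025 -0.3797  0.104 ]
jara side [ 0.3907 -0.3797  0.104 ]
tub side [ 0.7864 -0.0739  0.11  ]
bot side [0.4897 0.4585 0.3   ]
cab [0.6704 0.6494 0.17  ]
cab [0.715  0.3558 0.17  ]
cab [0.4321 0.3149 0.17  ]
cab [0.3885 0.6068 0.17  ]
0.2969 -81.36
0.2858 -171.77
0.2951 98.5
0.285 8.59
drawer side wall [0.6935 0.3549 0.14  ]
drawer side wall [0.4759 0.1097 0.14  ]
drawer side wall [0.4447 0.3105 0.14  ]
drawer side wall [0.7264 0.1428 0.14  ]
panel top inner [0.7477 0.1375 0.156 ]
panel top inner [0.4653 0.0938 0.156 ]
rail outer [0.7389 0.1202 0.156 ]
rail outer [0.4771 0.0819 0.156 ]
tin [0.6926 0.3169 0.134 ]
tin [0.7107 0.1703 0.134 ]
tin [0.6101 0.1586 0.134 ]
tin [0.595  0.3043 0.134 ]
tray [ 0.658  -0.3177  0.018 ]
tray [ 0.6632 -0.431   0.018 ]
tray [ 0.3555 -0.4495  0.018 ]
tray [ 0.349  -0.3365  0.018 ]
handle [ 0.5227 -0.1592  0.014 ]
handle [ 0.4532 -0.2122  0.014 ]
sleeve [ 0.5564 -0.1045  0.02  ]
sleeve [ 0.5862 -0.1652  0.02  ]
sleeve [ 0.5694 -0.1357  0.02  ]
```

```bash
python3 - <<'E'
import pickle
from h import *
fr,out=pickle.load(open("m.pkl","rb")); f=fr["top"]; s=fr["side"]
R=np.array([[-.95056,-.0006,.31055],[-.31055,.002,-.95055],[0,-1,-.002]]);T=np.array([.2095,-.641,.2514])
for sg in(-1,1):
    P=T+R@[0,.014,sg*.05]
    print(proj(s,P),proj(f,P))
print(proj(s,[0,0,0]))
t=s["pixels"]
cv2.imwrite("pics/sideG.png",cv2.resize(t[30:120,440:560],None,fx=5,fy=5,interpolation=cv2.INTER_CUBIC))
t=s["pixels"]
cv2.imwrite("pics/sideT.png",cv2.resize(t[140:220,320:440],None,fx=6,fy=6,interpolation=cv2.INTER_CUBIC))
S2=lambda u,v:((u+.5)/2.3+180-.5,(v+.5)/2.3+140-.5)
for q in [(373,57),(569,83),(564,121),(355,100)]: print("tray",back(s,S2(*q),.018).round(4))
for q in [(110,316),(404,344)]: print("cabfront",back(s,S2(*q),.17).round(4))
for q in [(169,192),(418,212)]: print("panel",back(s,S2(*q),.156).round(4))
E
```

```text
[[489.03283629 102.19695209]] [[523.94526719 324.64415811]]
[[480.82708105  90.27643027]] [[553.18135586 314.31637719]]
[[540.39634487 285.35999165]]
tray [ 0.6553 -0.4149  0.018 ]
tray [ 0.3539 -0.4251  0.018 ]
tray [ 0.3478 -0.3223  0.018 ]
tray [ 0.6492 -0.2906  0.018 ]
cabfront [0.7138 0.3636 0.17  ]
cabfront [0.4305 0.318  0.17  ]
panel [0.7444 0.1499 0.156 ]
panel [0.4666 0.1049 0.156 ]
```

View pics/sideG.png

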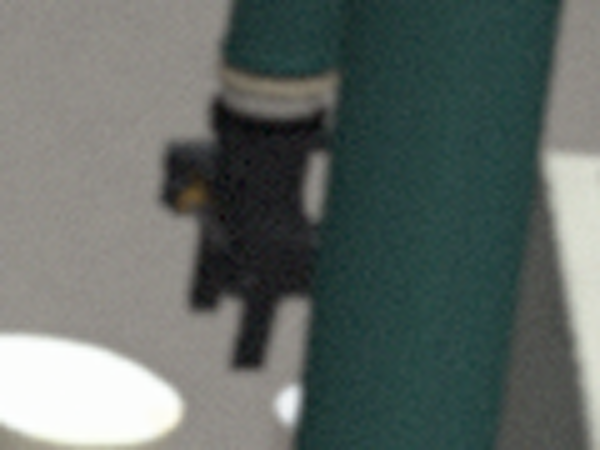

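View pics/sideT.png

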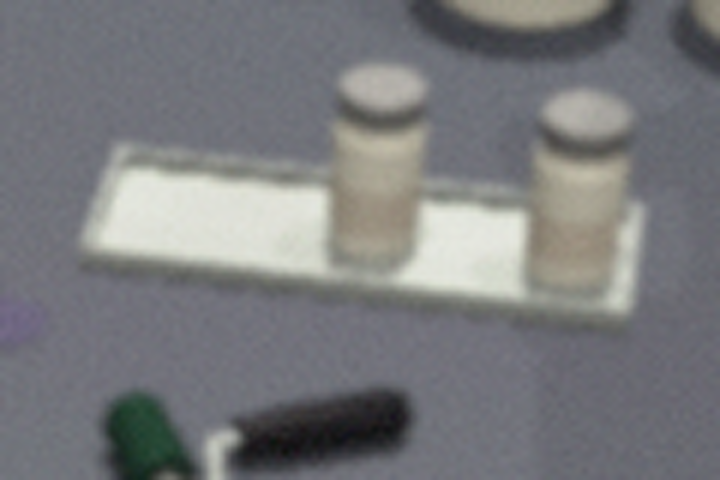

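```bash
cat > go.py <<'E'
import sys,numpy as np
from cell import r
from scipy.spatial.transform import Rotation as Ro
# desired tcp xyz, yaw of tool z (deg), tool pointing down
def plan(xyz,yaw):
    s=r.sense(); R=np.array(s["tool_rot"]); T=np.array(s["tool_pos"])
    a=np.radians(yaw); z=np.array([np.cos(a),np.sin(a),0]); y=np.array([0,0,-1.]); x=np.cross(y,z)
    D=np.column_stack([x,y,z])
    print("t",round(s["t"],2),"tcp",T.round(4),"w",round(s["gripper_width"],4),"F",np.round(s["contact_force"],1),"q",np.round(s["joint_pos"],0))
    print("shift cm",(R.T@(np.array(xyz)-T)*100).round(2),"twist",Ro.from_matrix(R.T@D).as_rotvec().round(4))
if __name__=="__main__":
    v=[float(x) for x in sys.argv[1:]]; plan(v[:3],v[3])
E
python3 go.py .525 .235 .32 -81.5
```

```text
t 1.35 tcp [ 0.2096 -0.6416  0.2527] w 0.0884 F [-0.6  0.8  0.4] q [-74.  15.  92.   0.  73.  -2.]
shift cm [-57.2   -6.73 -73.53] twist [ 0.      0.1674 -0.    ]
```

```bash
python3 -m jog '{"xyz":[[0,-3,0],[-3,-6.7,-4],[-7,-6.7,-9],[-11,-6.7,-14],[-15,-6.7,-19],[-19,-6.7,-24],[-23,-6.7,-29],[-27,-6.7,-34],[-31,-6.7,-39],[-35,-6.7,-44],[-39,-6.7,-49],[-43,-6.7,-54],[-47,-6.7,-59.5],[-51,-6.7,-65],[-55,-6.7,-70],[-57.2,-6.7,-73.5],[-57.2,-6.7,-73.5],[-57.2,-6.7,-73.5]],"twist":[[0,0,0],[0,0.02,0],[0,0.04,0],[0,0.06,0],[0,0.08,0],[0,0.1,0],[0,0.12,0],[0,0.14,0],[0,0.16,0],[0,0.167,0],[0,0.167,0],[0,0.167,0],[0,0.167,0],[0,0.167,0],[0,0.167,0],[0,0.167,0],[0,0.167,0],[0,0.167,0]],"gripper":[1,1,1,1,1,1,1,1,1,1,1,1,1,1,1,1,1,1]}'
python3 - <<'E'
from cell import r
import cv2,pickle
fr={n:r.grab_frame(n) for n in["wrist","top","side"]}
fr["state"]=r.sense(); pickle.dump(fr,open("fr1.pkl","wb"))
cv2.imwrite("pics/w1.png",fr["wrist"]["pixels"]);cv2.imwrite("pics/t1.png",fr["top"]["pixels"]);cv2.imwrite("pics/s1.png",fr["side"]["pixels"])
print(fr["state"]["tool_pos"],fr["state"]["t"])
E
```

```text
t: 3.6
tool_pos: [0.5248, 0.2347, 0.3193]
tool_rot: [[-0.989, -0.001, 0.149], [-0.149, -0.001, -0.989], [0.001, -1.0, 0.001]]
contact_force: [1.2, -0.2, -0.9]
gripper_width: 0.0881
[0.52485093 0.23317431 0.31992552] 3.75
```

View pics/w1.png

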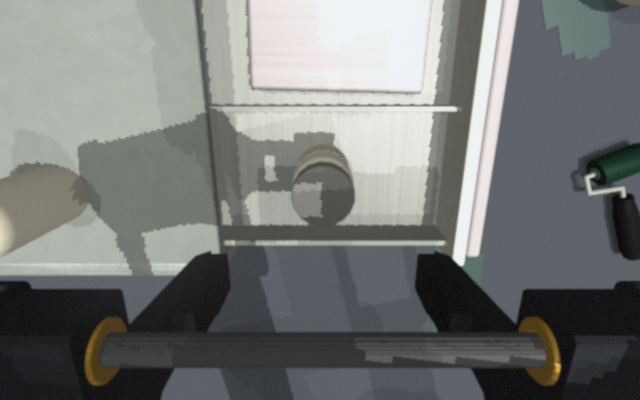

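View pics/t1.png

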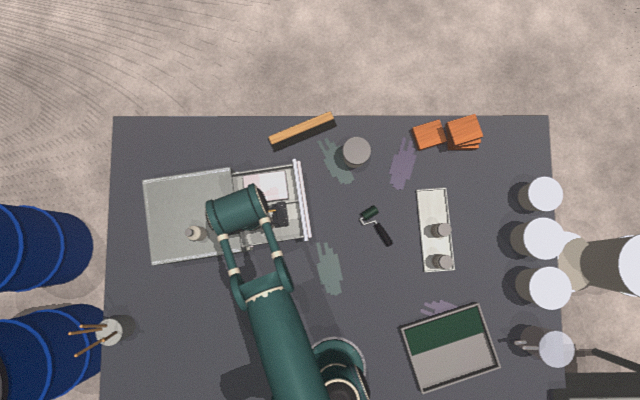

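View pics/s1.png

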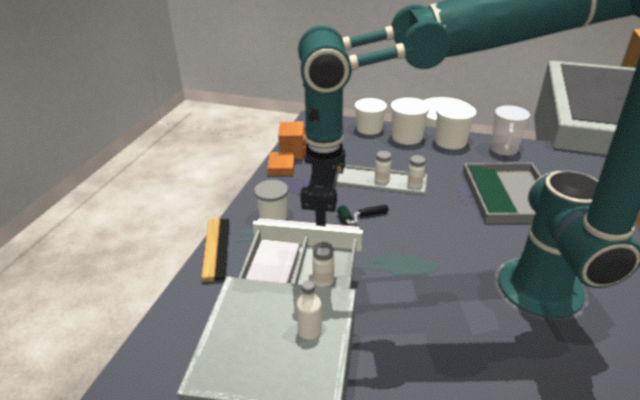

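```bash
python3 - <<'E'
import pickle
from h import *
fr=pickle.load(open("fr1.pkl","rb")); w=fr["wrist"]; s=fr["side"];T=fr["state"]["tool_pos"];R=np.array(fr["state"]["tool_rot"])
print("dye",back(w,(324,195),.2).round(4))
print("divider",[back(w,q,.134).round(4) for q in[(210,106),(458,109)]])
print("sidewall",[back(w,q,.14).round(4) for q in[(222,243),(444,243)]])
print("rail outer top",[back(w,q,.156).round(4) for q in[(519,0),(473,256)]])
print("panel",[back(w,q,.156).round(4) for q in[(490,0),(456,262)]])
print("cab front",[back(w,q,.17).round(4) for q in[(192,0),(219,262)]])
print("tin",[back(w,q,.134).round(4) for q in[(250,90),(421,94),(430,0)]])
print("sleeve",back(w,(613,165),.02).round(4))
for sg in(-1,1): print(proj(s,T+R@[0,.014,sg*.05]), proj(fr["top"],T+R@[0,.014,sg*.05]))
cv2.imwrite("pics/s1c.png",cv2.resize(s["pixels"][130:250,260:400],None,fx=5,fy=5,interpolation=cv2.INTER_CUBIC))
E
```

```text
dye [0.5298 0.234  0.2   ]
divider [array([0.5758, 0.342 , 0.134 ]), array([0.6058, 0.1256, 0.134 ])]
sidewall [array([0.448 , 0.3223, 0.14  ]), array([0.4804, 0.107 , 0.14  ])]
rail outer top [array([0.6894, 0.1102, 0.156 ]), array([0.4779, 0.0837, 0.156 ])]
panel [array([0.6861, 0.1317, 0.156 ]), array([0.4694, 0.0979, 0.156 ])]
cab front [array([0.6506, 0.3475, 0.17  ]), array([0.444 , 0.3167, 0.17  ])]
tin [array([0.5944, 0.3084, 0.134 ]), array([0.6133, 0.1609, 0.134 ]), array([0.6848, 0.1709, 0.134 ])]
sleeve [ 0.5685 -0.1298  0.02  ]
[[321.38770475 223.3744933 ]] [[242.99626475 222.30362159]]
[[327.90421115 196.39954244]] [[275.58606276 217.32459234]]
```

View pics/s1c.png

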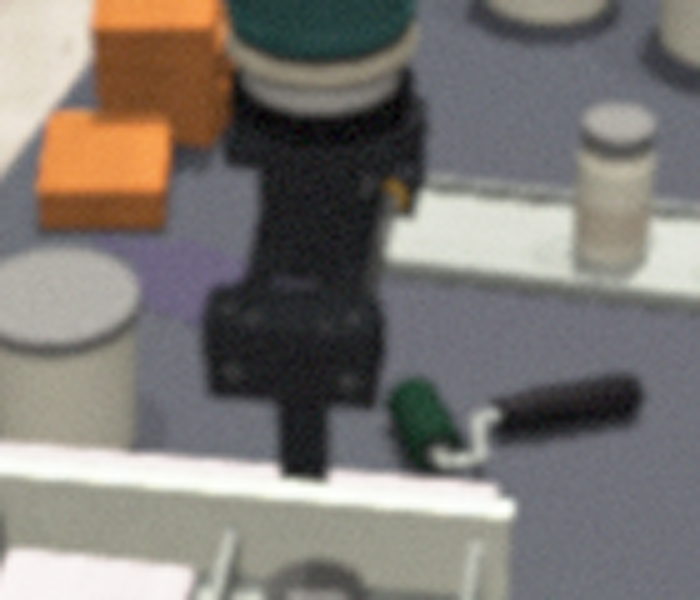

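```bash
python3 -m jog '{"xyz":[[-0.3,4,0],[-0.3,8,0],[-0.3,11,0],[-0.3,13.5,0],[-0.3,15.2,0],[-0.3,16,0],[-0.3,16.2,0],[-0.3,16.2,0],[-0.3,16.2,0],[-0.3,16.2,0],[-0.3,16.2,0],[-0.3,16.2,0],[-0.3,16.2,0],[-0.3,16.2,0]],"twist":[[0,0,0],[0,0,0],[0,0,0],[0,0,0],[0,0,0],[0,0,0],[0,0,0],[0,0,0],[0,0,0],[0,0,0],[0,0,0],[0,0,0],[0,0,0],[0,0,0]],"gripper":[1,1,1,1,1,1,1,0.1,-0.2,-1,-1,-1,-1,-1]}' 25; python3 go.py .528 .234 .30 -81.5
```

```text
t: 5.5
tool_pos: [0.5283, 0.2352, 0.1581]
tool_rot: [[-0.989, 0.0, 0.148], [-0.148, 0.0, -0.989], [-0.001, -1.0, -0.0]]
contact_force: [0.4, -1.0, 3.5]
gripper_width: 0.0507
t 5.5 tcp [0.5283 0.2352 0.1581] w 0.0507 F [ 0.4 -1.   3.5] q [ 22.   9. 110.   0.  61. 103.]
shift cm [  0.04 -14.19   0.11] twist [ 0.0001  0.0005 -0.0005]
```

```bash
python3 go.py .592 -.381 .25 -86.5; python3 -m jog '{"xyz":[[0,-0.4,0],[0,-1.5,0],[0,-3.5,0],[0,-6,0],[0,-8,0],[0,-9,0],[0,-9.2,0],[0,-9.2,0]],"twist":[[0,0,0],[0,0,0],[0,0,0],[0,0,0],[0,0,0],[0,0,0],[0,0,0],[0,0,0]],"gripper":[-1,-1,-1,-1,-1,-1,-1,-1]}'; python3 go.py .592 -.381 .25 -86.5
```

```text
t 5.5 tcp [0.5283 0.2352 0.1581] w 0.0507 F [ 0.4 -1.   3.5] q [ 22.   9. 110.   0.  61. 103.]
shift cm [ 2.83 -9.2  61.88] twist [ 0.0001  0.0877 -0.0005]
t: 6.5
tool_pos: [0.5276, 0.2349, 0.249]
tool_rot: [[-0.989, -0.001, 0.148], [-0.148, -0.0, -0.989], [0.001, -1.0, 0.0]]
contact_force: [0.5, -0.5, -3.3]
gripper_width: 0.051
t 6.5 tcp [0.5276 0.2349 0.249 ] w 0.051 F [ 0.5 -0.5 -3.3] q [ 22.   5. 104.  -0.  71. 103.]
shift cm [ 2.77 -0.08 61.87] twist [-0.0003  0.0877  0.0011]
```

```bash
python3 -m jog '{"xyz":[[0,0,0.5],[0.1,0,2],[0.2,0,4.5],[0.4,0,8],[0.6,0,12],[0.8,0,16],[1,0,20],[1.2,0,24],[1.4,0,28],[1.6,0,32],[1.8,0,36],[2,0,40],[2.2,0,44],[2.4,0,48],[2.5,0,52],[2.6,0,55.5],[2.7,0,58.5],[2.8,0,60.5],[2.8,0,61.5],[2.8,0,61.9]],"twist":[[0,0,0],[0,0,0],[0,0.005,0],[0,0.01,0],[0,0.02,0],[0,0.03,0],[0,0.04,0],[0,0.05,0],[0,0.06,0],[0,0.065,0],[0,0.07,0],[0,0.075,0],[0,0.08,0],[0,0.085,0],[0,0.088,0],[0,0.088,0],[0,0.088,0],[0,0.088,0],[0,0.088,0],[0,0.088,0]],"gripper":[-1,-1,-1,-1,-1,-1,-1,-1,-1,-1,-1,-1,-1,-1,-1,-1,-1,-1,-1,-1]}'
python3 - <<'E'
from cell import r
import cv2,pickle
fr={n:r.grab_frame(n) for n in["wrist","side"]}
fr["state"]=r.sense(); pickle.dump(fr,open("fr2.pkl","wb"))
cv2.imwrite("pics/w2.png",fr["wrist"]["pixels"]);cv2.imwrite("pics/s2.png",fr["side"]["pixels"])
print(fr["state"]["tool_pos"],fr["state"]["t"],fr["state"]["gripper_width"])
E
```

```text
t: 9.0
tool_pos: [0.5919, -0.3813, 0.2495]
tool_rot: [[-0.998, -0.0, 0.06], [-0.06, 0.001, -0.998], [0.0, -1.0, -0.001]]
contact_force: [-0.8, -0.0, -3.4]
gripper_width: 0.0512
[ 0.59213131 -0.38085084  0.2496446 ] 9.1 0.05101276958654569
```

View pics/w2.png

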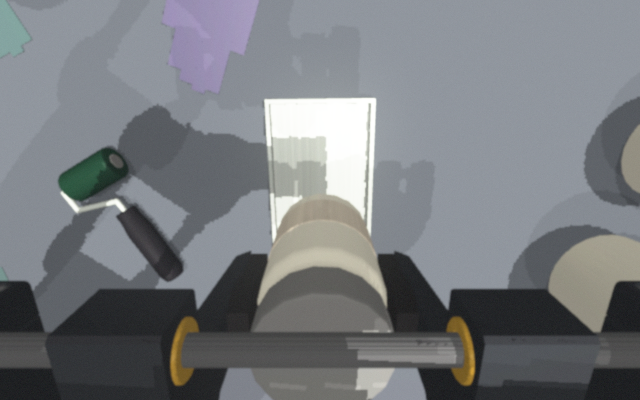

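View pics/s2.png

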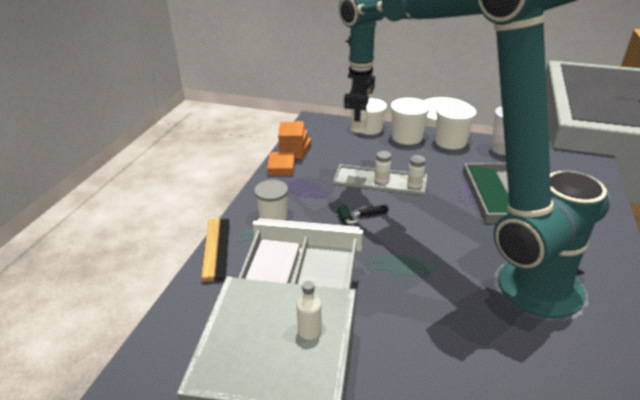

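```bash
python3 - <<'E'
import pickle
from h import *
fr=pickle.load(open("fr2.pkl","rb")); w=fr["wrist"]
print("tray",[back(w,q,.018).round(4) for q in[(264,99),(376,98),(270,230),(371,236)]])
print("handle",[back(w,q,.014).round(4) for q in[(173,275),(122,212)]])
print("sleeve",[back(w,q,.018).round(4) for q in[(66,188),(118,160),(93,174)]])
cv2.imwrite("pics/w2r.png",cv2.resize(w["pixels"][130:300,30:210],None,fx=4,fy=3.5,interpolation=cv2.INTER_CUBIC))
E
python3 go.py .592 -.383 .062 -86.5
```

```text
tray [array([ 0.6592, -0.3187,  0.018 ]), array([ 0.6669, -0.4305,  0.018 ]), array([ 0.5176, -0.3265,  0.018 ]), array([ 0.5171, -0.4412,  0.018 ])]
handle [array([ 0.4506, -0.211 ,  0.014 ]), array([ 0.5277, -0.1598,  0.014 ])]
sleeve [array([ 0.5536, -0.1048,  0.018 ]), array([ 0.588, -0.165,  0.018]), array([ 0.5711, -0.1364,  0.018 ])]
t 9.1 tcp [ 0.5921 -0.3809  0.2496] w 0.051 F [ 0.1 -0.  -2.5] q [-35.  18.  88.   0.  74.  52.]
shift cm [ 0.02 18.76  0.22] twist [0.0004 0.     0.0001]
```

View pics/w2r.png

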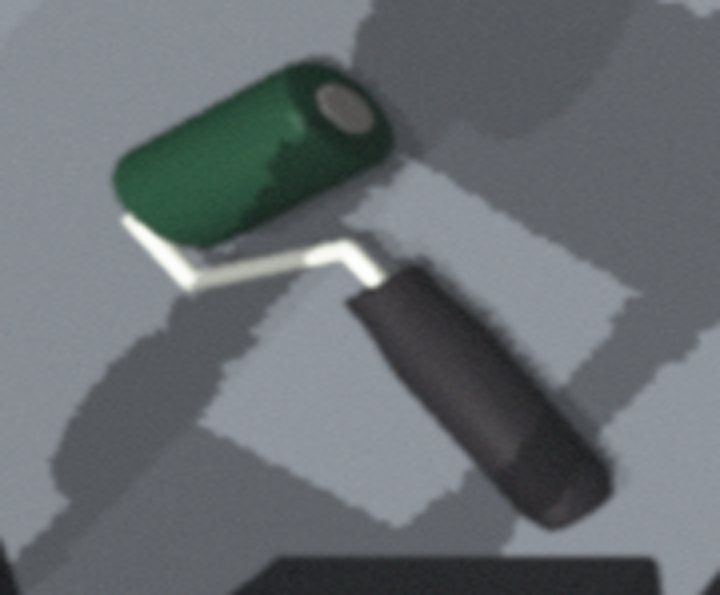

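```bash
python3 -m jog '{"xyz":[[0,0.7,0],[0,2.5,0],[0,5.5,0],[0,9,0],[0,12,0],[0,14.5,0],[0,16.5,0],[0,17.7,0],[0,18.2,0],[0,18.4,0],[0,18.5,0],[0,18.6,0],[0,18.7,0],[0,18.75,0],[0,18.75,0]],"twist":[[0,0,0],[0,0,0],[0,0,0],[0,0,0],[0,0,0],[0,0,0],[0,0,0],[0,0,0],[0,0,0],[0,0,0],[0,0,0],[0,0,0],[0,0,0],[0,0,0],[0,0,0]],"gripper":[-1,-1,-1,-1,-1,-1,-1,-1,-1,-1,-1,-1,-1,-1,-1]}'
```

```text
t: 10.98
tool_pos: [0.5921, -0.3811, 0.0622]
tool_rot: [[-0.998, -0.0, 0.061], [-0.061, 0.0, -0.998], [0.0, -1.0, -0.0]]
contact_force: [0.1, 0.2, -3.7]
gripper_width: 0.0511
```

```bash
python3 -m jog '{"xyz":[[0,0.05,0],[0,0.1,0],[0,0.15,0],[0,0.15,0]],"twist":[[0,0,0],[0,0,0],[0,0,0],[0,0,0]],"gripper":[-1,-1,-1,-1]}'; python3 - <<'E'
from cell import r
import cv2
f=r.grab_frame("side");cv2.imwrite("pics/s3.png",cv2.resize(f["pixels"][120:220,310:440],None,fx=6,fy=6,interpolation=cv2.INTER_CUBIC))
print(r.sense()["contact_force"])
E
```

```text
t: 11.48
tool_pos: [0.5922, -0.3813, 0.0621]
tool_rot: [[-0.998, 0.0, 0.061], [-0.061, -0.0, -0.998], [-0.0, -1.0, 0.0]]
contact_force: [-3.7, 2.4, 5.9]
gripper_width: 0.0509
[-2.95388634  1.97285656  6.15180896]
```

View pics/s3.png

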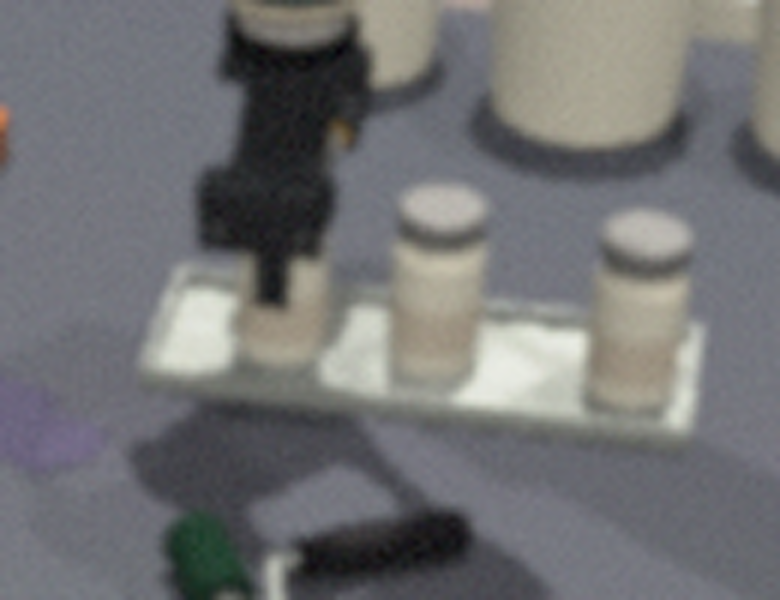

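Contact (about +6 N up); jar stands on the tray left of the two others, upright. Release and rise.

```bash
python3 -m jog '{"xyz":[[0,0,0],[0,0,0],[0,0,0],[0,0,0],[0,-1,0],[0,-3,0],[0,-7,0],[0,-11,0],[0,-14,0],[0,-14,0]],"twist":[[0,0,0],[0,0,0],[0,0,0],[0,0,0],[0,0,0],[0,0,0],[0,0,0],[0,0,0],[0,0,0],[0,0,0]],"gripper":[-0.1,0.3,0.7,0.9,0.9,0.9,0.9,0.9,0.9,0.9]}'; python3 - <<'E'
from cell import r
import cv2
f=r.grab_frame("side");cv2.imwrite("pics/s4.png",cv2.resize(f["pixels"][120:220,310:440],None,fx=6,fy=6,interpolation=cv2.INTER_CUBIC))
E
python3 go.py .493 -.182 .20 -55
```

```text
t: 12.78
tool_pos: [0.5944, -0.3828, 0.2065]
tool_rot: [[-0.998, 0.008, 0.061], [-0.061, -0.005, -0.998], [-0.007, -1.0, 0.006]]
contact_force: [-0.6, 0.6, 0.1]
gripper_width: 0.0836
t 12.82 tcp [ 0.5931 -0.3819  0.2035] w 0.0839 F [ 0.2 -0.3 -0.5] q [-35.  20.  91.  -0.  69.  52.]
shift cm [  8.78   0.26 -20.56] twist [-0.0039 -0.5501 -0.0028]
```

View pics/s4.png

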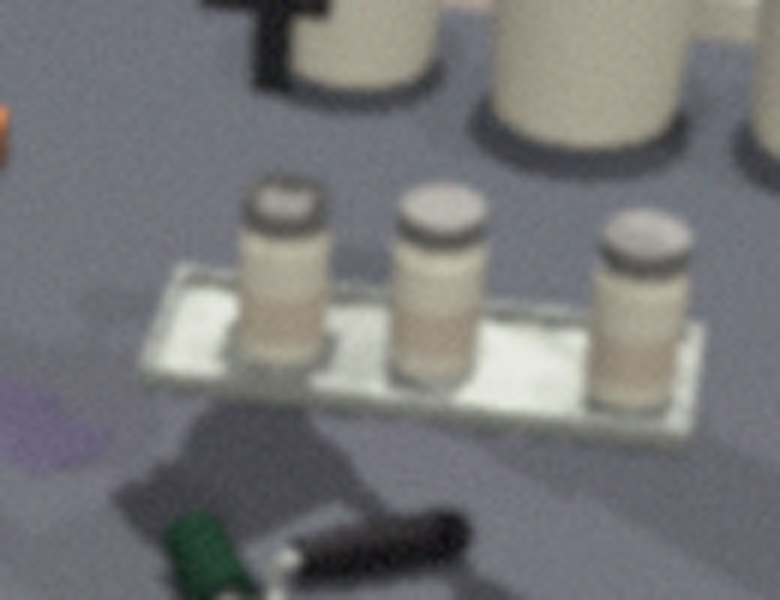

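```bash
python3 go.py .4925 -.184 .20 -57; python3 -m jog '{"xyz":[[0.5,0,-2],[2,0.2,-5],[4,0.3,-10],[6,0.3,-15],[8,0.3,-19],[8.8,0.3,-20.4],[8.8,0.3,-20.4],[8.8,0.3,-20.4]],"twist":[[0,-0.05,0],[0,-0.15,0],[0,-0.3,0],[0,-0.42,0],[0,-0.5,0],[0,-0.515,0],[0,-0.515,0],[0,-0.515,0]],"gripper":[0.5,0.4,0.4,0.4,0.4,0.4,0.4,0.4]}'; python3 - <<'E'
from cell import r
import cv2,pickle
f=r.grab_frame("wrist");cv2.imwrite("pics/w5.png",f["pixels"])
s=r.sense();pickle.dump((f,s),open("fr5.pkl","wb"));print(s["tool_pos"])
E
```

```text
t 12.82 tcp [ 0.5931 -0.3819  0.2035] w 0.0839 F [ 0.2 -0.3 -0.5] q [-35.  20.  91.  -0.  69.  52.]
shift cm [  8.84   0.26 -20.37] twist [-0.0039 -0.5152 -0.0029]
t: 13.82
tool_pos: [0.4926, -0.184, 0.1977]
tool_rot: [[-0.839, 0.001, 0.544], [-0.544, -0.001, -0.839], [-0.0, -1.0, 0.001]]
contact_force: [0.5, -0.0, -0.1]
gripper_width: 0.0614
[ 0.49269238 -0.18409353  0.19770296]
```

View pics/w5.png

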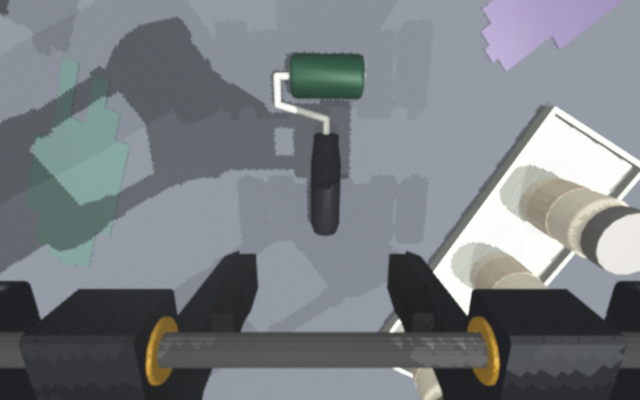

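```bash
python3 - <<'E'
import pickle
from h import *
w,s=pickle.load(open("fr5.pkl","rb"))
a,b,c=[back(w,q,z) for q,z in[((324,232),.012),((326,133),.014),((327.5,77),.02)]]
print(a,b,c)
for d in(b-a,c-a): print(np.degrees(np.arctan2(d[1],d[0])),np.linalg.norm(d))
for q in[(291,76),(364,76)]: print(back(w,q,.02))
u=(c-a)[:2]/np.linalg.norm((c-a)[:2]); print(c[:2]-u*.093, a[:2]+.05*u)
E
```

```text
[ 0.44860943 -0.21471201  0.012     ] [ 0.53092696 -0.16337054  0.014     ] [ 0.5709889  -0.13866756  0.02      ]
31.951809244682043 0.09703670484406046
31.85609194398894 0.14430347154579143
[ 0.5550597  -0.11260459  0.02      ]
[ 0.58823696 -0.16387165  0.02      ]
[ 0.49199689 -0.18775181] [ 0.49107825 -0.18832264]
```

```bash
python3 -m jog '{"xyz":[[0.1,4,0.1],[0.3,8,0.3],[0.3,12,0.3],[0.3,15,0.3],[0.3,17,0.3],[0.3,17.8,0.3],[0.3,18,0.3],[0.3,18,0.3],[0.3,18,0.3],[0.3,18,0.3],[0.3,18,0.3],[0.3,18,0.3]],"twist":[[0,0.017,0],[0,0.017,0],[0,0.017,0],[0,0.017,0],[0,0.017,0],[0,0.017,0],[0,0.017,0],[0,0.017,0],[0,0.017,0],[0,0.017,0],[0,0.017,0],[0,0.017,0]],"gripper":[0.4,0.4,0.4,0.4,0.4,0.4,0.4,-0.2,-1,-1,-1,-1]}' 30
python3 go.py .49 -.188 .2 -58
```

```text
t: 15.38
tool_pos: [0.4914, -0.1872, 0.0183]
tool_rot: [[-0.848, 0.001, 0.53], [-0.53, -0.0, -0.848], [-0.001, -1.0, 0.001]]
contact_force: [-0.1, -0.4, 3.5]
gripper_width: 0.0271
t 15.38 tcp [ 0.4914 -0.1872  0.0183] w 0.0271 F [-0.1 -0.4  3.5] q [-24.  14. 121.  -0.  45.  34.]
shift cm [  0.15 -18.17   0.  ] twist [-0.0009  0.0003 -0.0006]
```

```bash
python3 -m jog '{"xyz":[[0,-0.5,0],[0,-2.5,0],[0,-6,0],[0,-10.5,0],[0,-15,0],[0,-18.5,0],[0,-20,0],[0,-20,0]],"twist":[[0,0,0],[0,0,0],[0,0,0],[0,0,0],[0,0,0],[0,0,0],[0,0,0],[0,0,0]],"gripper":[-1,-1,-1,-1,-1,-1,-1,-1]}'; python3 go.py .5395 .1903 .218 8.3
```

```text
t: 16.38
tool_pos: [0.4912, -0.1871, 0.218]
tool_rot: [[-0.848, 0.001, 0.53], [-0.53, -0.0, -0.848], [-0.001, -1.0, 0.001]]
contact_force: [-0.3, -0.6, -3.5]
gripper_width: 0.0271
t 16.38 tcp [ 0.4912 -0.1871  0.218 ] w 0.0271 F [-0.3 -0.6 -3.5] q [-24.   0. 112.  -0.  67.  34.]
shift cm [-2.411e+01 -1.000e-02 -2.944e+01] twist [-1.1000e-03 -1.1568e+00  0.0000e+00]
```

```bash
python3 -m jog '{"xyz":[[-0.5,0,-0.6],[-2,0,-2.4],[-4,0,-4.9],[-6,0,-7.3],[-8,0,-9.8],[-10,0,-12.2],[-12,0,-14.7],[-14,0,-17.1],[-16,0,-19.5],[-18,0,-22],[-20,0,-24.4],[-22,0,-26.9],[-23.5,0,-28.7],[-24.1,0,-29.4],[-24.1,0,-29.4],[-24.1,0,-29.4]],"twist":[[0,-0.04,0],[0,-0.12,0],[0,-0.22,0],[0,-0.32,0],[0,-0.42,0],[0,-0.52,0],[0,-0.62,0],[0,-0.72,0],[0,-0.82,0],[0,-0.92,0],[0,-1,0],[0,-1.08,0],[0,-1.13,0],[0,-1.157,0],[0,-1.157,0],[0,-1.157,0]],"gripper":[-1,-1,-1,-1,-1,-1,-1,-1,-1,-1,-1,-1,-1,-1,-1,-1]}'; python3 - <<'E'
from cell import r
import cv2,pickle
fr={n:r.grab_frame(n) for n in["wrist","side","top"]}
fr["s"]=r.sense();pickle.dump(fr,open("fr6.pkl","wb"))
cv2.imwrite("pics/w6.png",fr["wrist"]["pixels"])
cv2.imwrite("pics/s6.png",cv2.resize(fr["side"]["pixels"][140:400,180:440],None,fx=2.3,fy=2.3,interpolation=cv2.INTER_CUBIC))
E
```

```text
t: 18.38
tool_pos: [0.5391, 0.1892, 0.2171]
tool_rot: [[0.144, -0.001, 0.99], [-0.99, -0.001, 0.144], [0.001, -1.0, -0.001]]
contact_force: [1.4, -1.0, -3.2]
gripper_width: 0.0271
```

View pics/w6.png

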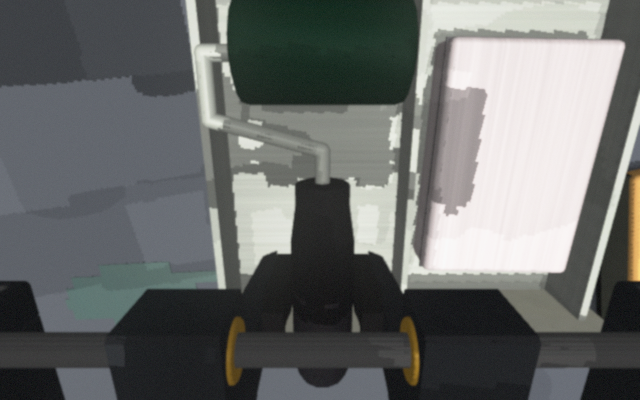

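View pics/s6.png

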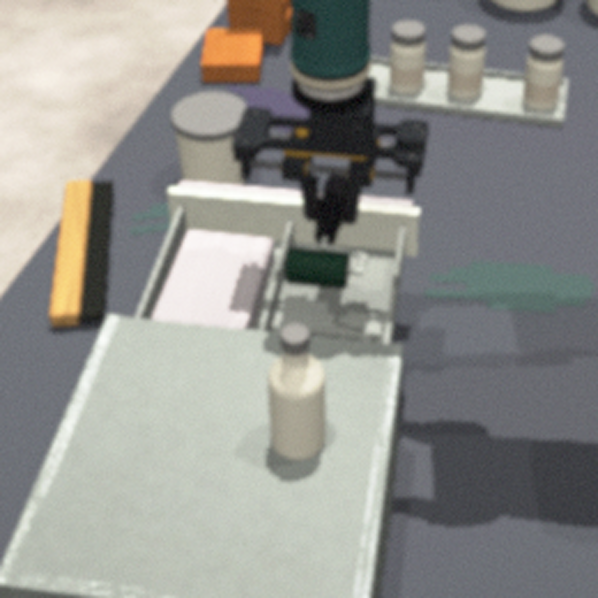

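```bash
python3 - <<'E'
import pickle
from h import *
fr=pickle.load(open("fr6.pkl","rb")); w=fr["wrist"]; T=fr["s"]["tool_pos"];R=np.array(fr["s"]["tool_rot"])
for n,q,z in [("div",(404,288),.134),("div",(424,60),.134),("wall",(222,288),.14),("wall",(196,40),.14),("wall",(205,120),.14)]:
    b=back(w,q,z); print(n,b.round(4),"tool x,z mm",((R.T@(b-T))[[0,2]]*1000).round(1))
cv2.imwrite("pics/w6c.png",cv2.resize(w["pixels"][0:300,170:470],None,fx=2.5,fy=2,interpolation=cv2.INTER_CUBIC))
E
python3 go.py .5395 .1903 .119 8.3
```

```text
div [0.6041 0.1452 0.134 ] tool x,z mm [52.8 57.7]
div [0.583  0.2936 0.134 ] tool x,z mm [-97.1  58. ]
wall [0.4778 0.1305 0.14  ] tool x,z mm [ 49.3 -69.4]
wall [0.4553 0.2849 0.14  ] tool x,z mm [-106.8  -69.6]
wall [0.4618 0.2426 0.14  ] tool x,z mm [-64.  -69.2]
t 18.52 tcp [0.5395 0.1892 0.2177] w 0.0271 F [ 0.1 -0.6 -2.2] q [ 17.   5. 107.  -0.  68.   9.]
shift cm [-0.11  9.87  0.02] twist [ 0.0001 -0.001   0.0002]
```

View pics/w6c.png

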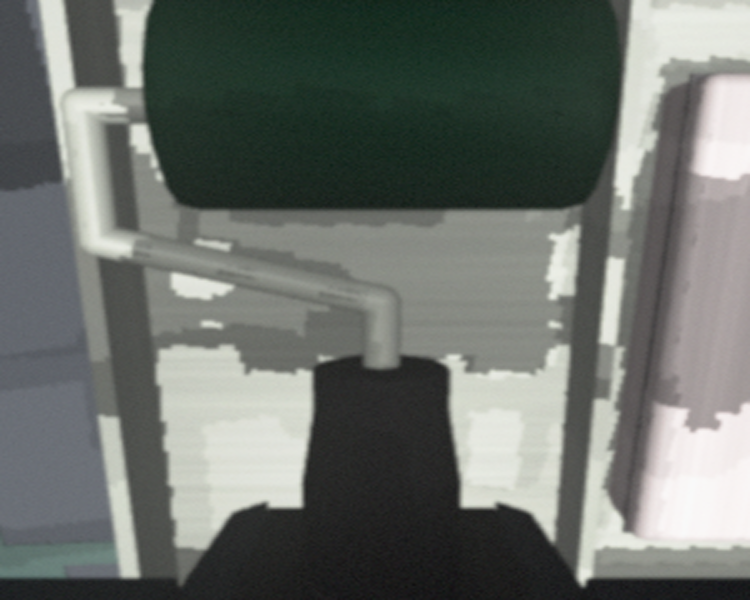

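```bash
python3 -m jog '{"xyz":[[-0.1,0.6,0],[-0.1,2,0],[-0.1,4,0],[-0.1,6,0],[-0.1,7.7,0],[-0.1,8.8,0],[-0.1,9.3,0],[-0.1,9.6,0],[-0.1,9.7,0],[-0.1,9.8,0],[-0.1,9.9,0],[-0.1,9.9,0]],"twist":[[0,0,0],[0,0,0],[0,0,0],[0,0,0],[0,0,0],[0,0,0],[0,0,0],[0,0,0],[0,0,0],[0,0,0],[0,0,0],[0,0,0]],"gripper":[-1,-1,-1,-1,-1,-1,-1,-1,-1,-1,-1,-1]}'
```

```text
t: 20.02
tool_pos: [0.5395, 0.191, 0.1189]
tool_rot: [[0.144, 0.0, 0.99], [-0.99, 0.0, 0.144], [-0.0, -1.0, 0.0]]
contact_force: [0.7, 0.5, -1.1]
gripper_width: 0.0269
```

```bash
python3 -m jog '{"xyz":[[0,0.05,0],[0,0.1,0],[0,0.1,0]],"twist":[[0,0,0],[0,0,0],[0,0,0]],"gripper":[-1,-1,-1]}'
```

```text
t: 20.4
tool_pos: [0.5395, 0.191, 0.1183]
tool_rot: [[0.145, 0.0, 0.989], [-0.989, 0.0, 0.145], [0.0, -1.0, 0.0]]
contact_force: [-1.9, -1.4, 3.0]
gripper_width: 0.0269
```

```bash
python3 -m jog '{"xyz":[[0,0,0],[0,0,0],[0,0,0],[0,-1,0],[0,-3,0],[0,-6,0],[0,-10,0],[0,-14,0],[0,-15,0],[0,-15,0]],"twist":[[0,0,0],[0,0,0],[0,0,0],[0,0,0],[0,0,0],[0,0,0],[0,0,0],[0,0,0],[0,0,0],[0,0,0]],"gripper":[-0.2,0.05,0.1,0.1,0.1,0.1,0.1,0.1,0.1,0.1]}'; python3 - <<'E'
from cell import r
import cv2,pickle
fr={n:r.grab_frame(n) for n in["wrist","side"]}
fr["s"]=r.sense();pickle.dump(fr,open("fr7.pkl","wb"))
cv2.imwrite("pics/w7.png",fr["wrist"]["pixels"])
cv2.imwrite("pics/s7.png",cv2.resize(fr["side"]["pixels"][140:400,180:440],None,fx=2.3,fy=2.3,interpolation=cv2.INTER_CUBIC))
E
```

```text
t: 21.65
tool_pos: [0.5397, 0.1911, 0.2687]
tool_rot: [[0.145, 0.002, 0.99], [-0.99, 0.001, 0.145], [-0.0, -1.0, 0.002]]
contact_force: [-0.4, -0.1, -0.9]
gripper_width: 0.0483
```

View pics/w7.png

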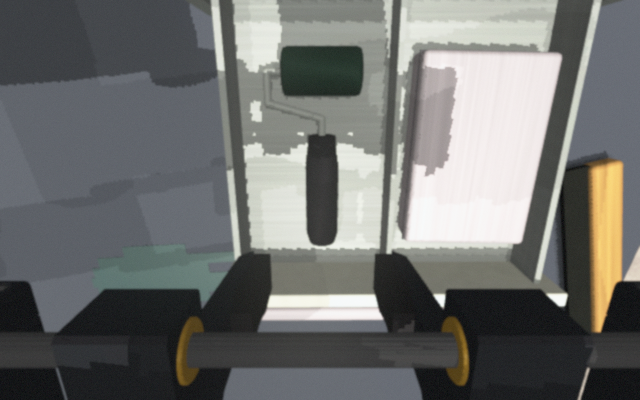

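View pics/s7.png

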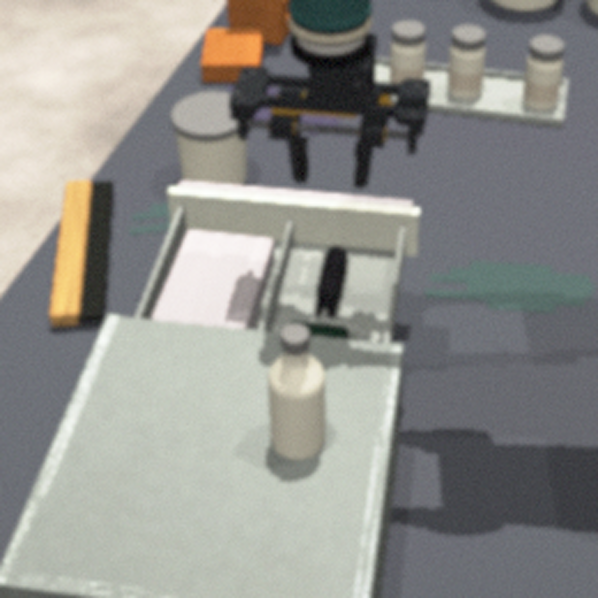

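```bash
python3 go.py .627 .055 .27 8.3; python3 -m jog '{"xyz":[[1,0,1],[4,0,3],[8,0,5],[11,0,6.3],[12.2,0,6.6],[12.2,3,6.6],[12.2,7,6.6],[12.2,10.5,6.6],[12.2,12.2,6.6],[12.2,12.2,6.6],[12.2,12.2,6.6]],"twist":[[0,0,0],[0,0,0],[0,0,0],[0,0,0],[0,0,0],[0,0,0],[0,0,0],[0,0,0],[0,0,0],[0,0,0],[0,0,0]],"gripper":[0,-1,-1,-1,-1,-1,-1,-1,-1,-1,-1]}'; python3 go.py .627 .055 .147 8.3
python3 - <<'E'
from cell import r
import cv2
f=r.grab_frame("side")
cv2.imwrite("pics/s8.png",cv2.resize(f["pixels"][140:400,180:440],None,fx=2.3,fy=2.3,interpolation=cv2.INTER_CUBIC))
E
```

```text
t 21.75 tcp [0.5384 0.1907 0.266 ] w 0.0483 F [-0.7 -0.1 -0.2] q [ 17.   4. 104.  -0.  73.   9.]
shift cm [14.71 -0.41  6.8 ] twist [0.0026 0.0002 0.0004]
t: 23.12
tool_pos: [0.6233, 0.08, 0.1473]
tool_rot: [[0.145, 0.002, 0.989], [-0.989, 0.0, 0.145], [0.0, -1.0, 0.002]]
contact_force: [-0.2, -0.2, 0.9]
gripper_width: 0.0006
t 23.12 tcp [0.6233 0.08   0.1473] w 0.0006 F [-0.2 -0.2  0.9] q [  5.  15. 104.   0.  61.  -3.]
shift cm [ 2.53  0.03 -0.  ] twist [-0.0024  0.0003  0.0001]
```

View pics/s8.png

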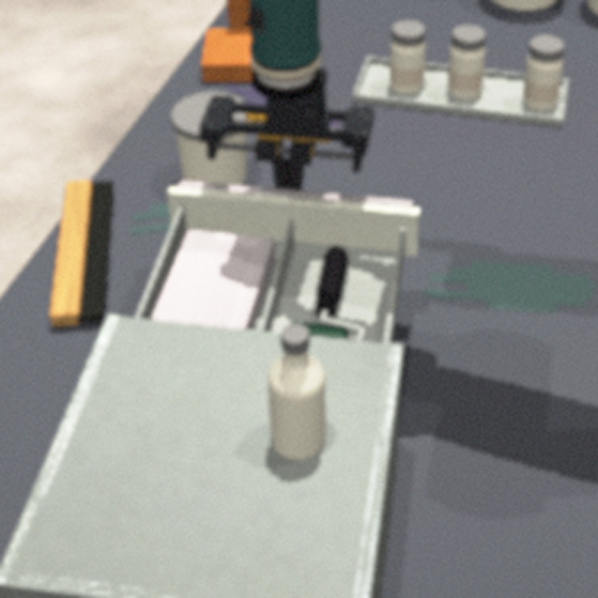

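```bash
python3 -m jog '{"xyz":[[-0.3,0,0],[-0.6,0,0],[-0.9,0,0],[-1.2,0,0],[-1.5,0,0],[-1.8,0,0],[-2.2,0,0],[-2.7,0,0],[-3.3,0,0],[-4,0,0],[-4.8,0,0],[-5.6,0,0],[-6.4,0,0],[-7.2,0,0],[-8,0,0],[-8.8,0,0],[-9.6,0,0],[-10.2,0,0],[-10.7,0,0],[-11,0,0]],"twist":[[0,0,0],[0,0,0],[0,0,0],[0,0,0],[0,0,0],[0,0,0],[0,0,0],[0,0,0],[0,0,0],[0,0,0],[0,0,0],[0,0,0],[0,0,0],[0,0,0],[0,0,0],[0,0,0],[0,0,0],[0,0,0],[0,0,0],[0,0,0]],"gripper":[-1,-1,-1,-1,-1,-1,-1,-1,-1,-1,-1,-1,-1,-1,-1,-1,-1,-1,-1,-1]}'
python3 - <<'E'
from cell import r
import cv2
f=r.grab_frame("side")
cv2.imwrite("pics/s9.png",cv2.resize(f["pixels"][140:400,180:440],None,fx=2.3,fy=2.3,interpolation=cv2.INTER_CUBIC))
f=r.grab_frame("wrist")
cv2.imwrite("pics/w9.png",f["pixels"])
E
```

```text
t: 25.68
tool_pos: [0.6061, 0.189, 0.1455]
tool_rot: [[0.145, -0.0, 0.989], [-0.989, -0.0, 0.145], [-0.0, -1.0, -0.0]]
contact_force: [-0.0, -1.5, 1.0]
gripper_width: 0.0005
```

View pics/s9.png

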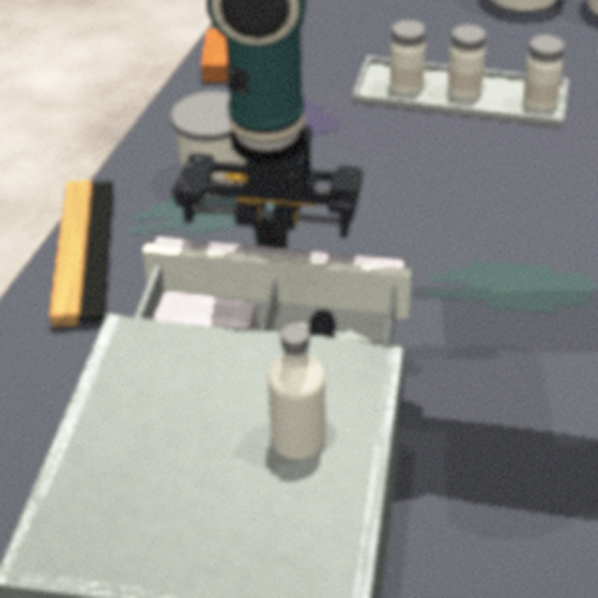

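View pics/w9.png

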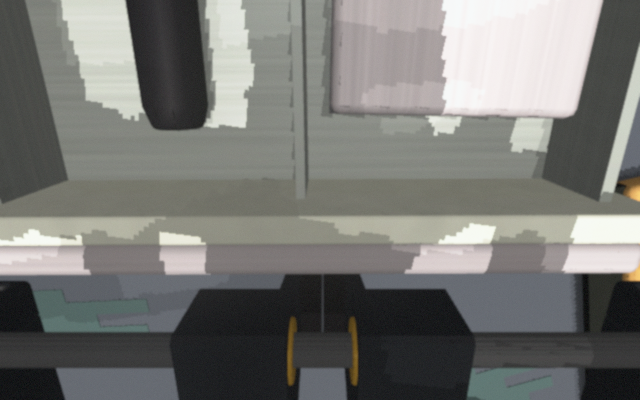

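```bash
python3 -m jog '{"xyz":[[-0.4,0,0],[-1,0,0],[-1.7,0,0],[-2.4,0,0],[-3.1,0,0],[-3.8,0,0],[-4.5,0,0],[-5.2,0,0],[-5.9,0,0],[-6.5,0,0],[-7,0,0],[-7.4,0,0],[-7.7,0,0],[-8,0,0],[-8.2,0,0],[-8.4,0,0],[-8.5,0,0]],"twist":[[0,0,0],[0,0,0],[0,0,0],[0,0,0],[0,0,0],[0,0,0],[0,0,0],[0,0,0],[0,0,0],[0,0,0],[0,0,0],[0,0,0],[0,0,0],[0,0,0],[0,0,0],[0,0,0],[0,0,0]],"gripper":[-1,-1,-1,-1,-1,-1,-1,-1,-1,-1,-1,-1,-1,-1,-1,-1,-1]}'
python3 - <<'E'
from cell import r
import cv2
f=r.grab_frame("side")
cv2.imwrite("pics/s10.png",cv2.resize(f["pixels"][140:400,180:440],None,fx=2.3,fy=2.3,interpolation=cv2.INTER_CUBIC))
E
```

```text
t: 27.9
tool_pos: [0.5941, 0.2729, 0.1458]
tool_rot: [[0.145, 0.0, 0.99], [-0.99, 0.0, 0.145], [-0.0, -1.0, 0.0]]
contact_force: [-0.5, -2.0, -0.4]
gripper_width: 0.0005
```

View pics/s10.png

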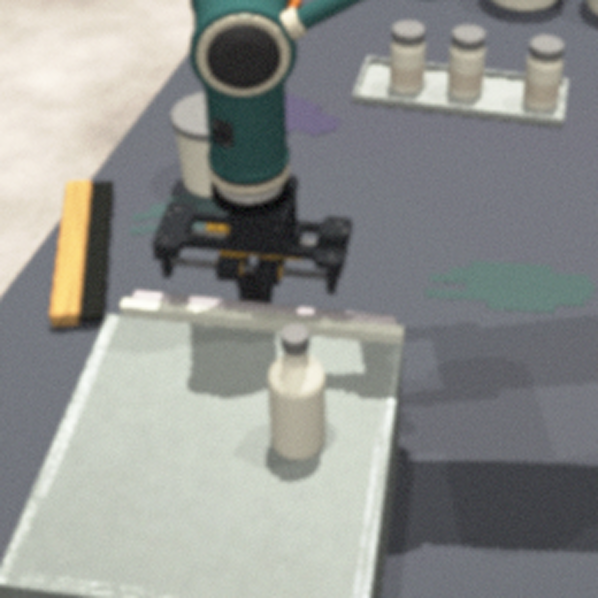

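Now slowly into the catch.

```bash
python3 -m jog '{"xyz":[[-0.15,0,0],[-0.3,0,0],[-0.45,0,0],[-0.6,0,0],[-0.75,0,0],[-0.9,0,0],[-1.05,0,0],[-1.2,0,0],[-1.3,0,0],[-1.4,0,0]],"twist":[[0,0,0],[0,0,0],[0,0,0],[0,0,0],[0,0,0],[0,0,0],[0,0,0],[0,0,0],[0,0,0],[0,0,0]],"gripper":[-1,-1,-1,-1,-1,-1,-1,-1,-1,-1]}'
```

```text
t: 29.2
tool_pos: [0.5925, 0.2844, 0.1458]
tool_rot: [[0.145, 0.0, 0.989], [-0.989, -0.004, 0.145], [0.004, -1.0, -0.0]]
contact_force: [0.8, -9.3, 3.1]
gripper_width: 0.0005
```

```bash
python3 -m jog '{"xyz":[[-0.1,0,0],[-0.2,0,0],[-0.3,0,0],[-0.4,0,0],[-0.5,0,0],[-0.6,0,0]],"twist":[[0,0,0],[0,0,0],[0,0,0],[0,0,0],[0,0,0],[0,0,0]],"gripper":[-1,-1,-1,-1,-1,-1]}'; python3 - <<'E'
from cell import r
import cv2
f=r.grab_frame("side")
cv2.imwrite("pics/s11.png",cv2.resize(f["pixels"][240:340,200:380],None,fx=4,fy=4,interpolation=cv2.INTER_CUBIC))
E
```

```text
t: 29.95
tool_pos: [0.5914, 0.2915, 0.1458]
tool_rot: [[0.144, -0.0, 0.99], [-0.99, -0.001, 0.144], [0.001, -1.0, -0.0]]
contact_force: [-1.0, -3.4, 2.0]
gripper_width: 0.0002
```

View pics/s11.png

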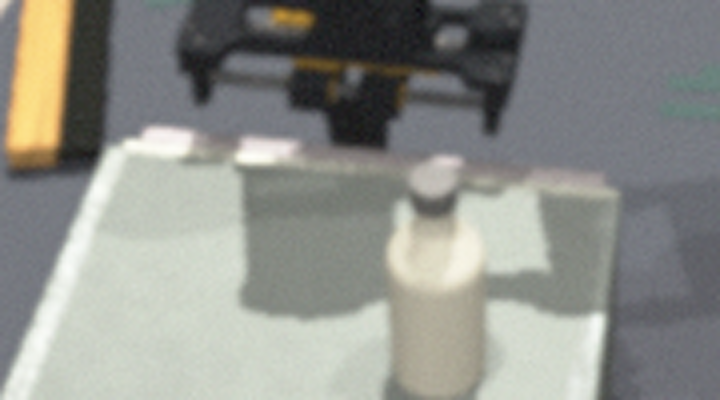

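```bash
python3 -m jog '{"xyz":[[-0.1,0,0],[-0.2,0,0],[-0.3,0,0]],"twist":[[0,0,0],[0,0,0],[0,0,0]],"gripper":[-1,-1,-1]}'; python3 -m jog '{"xyz":[[-0.1,0,0],[-0.2,0,0],[-0.3,0,0]],"twist":[[0,0,0],[0,0,0],[0,0,0]],"gripper":[-1,-1,-1]}'
```

```text
t: 30.38
tool_pos: [0.5907, 0.2961, 0.1456]
tool_rot: [[0.145, 0.0, 0.989], [-0.989, 0.001, 0.145], [-0.001, -1.0, 0.0]]
contact_force: [0.9, 0.7, 0.2]
gripper_width: 0.0004
t: 30.75
tool_pos: [0.5904, 0.2979, 0.1457]
tool_rot: [[0.145, 0.0, 0.989], [-0.989, -0.001, 0.145], [0.001, -1.0, -0.0]]
contact_force: [0.3, -3.2, 0.5]
gripper_width: 0.0003
```

```bash
python3 -m jog '{"xyz":[[-0.1,0,0],[-0.2,0,0],[-0.2,0,0]],"twist":[[0,0,0],[0,0,0],[0,0,0]],"gripper":[-1,-1,-1]}'
```

```text
t: 31.12
tool_pos: [0.5904, 0.298, 0.1457]
tool_rot: [[0.145, -0.0, 0.989], [-0.989, -0.004, 0.145], [0.004, -1.0, -0.001]]
contact_force: [1.0, -8.5, 1.6]
gripper_width: 0.0002
```

```bash
python3 -m jog '{"xyz":[[0.3,0,0],[1,0,0],[3,0,0],[6,-1,0],[9,-4,0],[12,-8,0],[14,-12,0],[14,-13,0],[14,-13,0]],"twist":[[0,0,0],[0,0,0],[0,0,0],[0,0,0],[0,0,0],[0,0,0],[0,0,0],[0,0,0],[0,0,0]],"gripper":[-1,-1,-1,-1,-1,-1,-1,-1,-1]}'; python3 - <<'E'
from cell import r
import cv2,pickle
from h import *
fr={n:r.grab_frame(n) for n in["side","top","wrist"]}
for n in fr: cv2.imwrite(f"pics/{n}12.png",fr[n]["pixels"])
cv2.imwrite("pics/s12.png",cv2.resize(fr["side"]["pixels"][140:400,180:440],None,fx=2.3,fy=2.3,interpolation=cv2.INTER_CUBIC))
E
```

```text
t: 32.25
tool_pos: [0.6103, 0.162, 0.2758]
tool_rot: [[0.144, 0.001, 0.99], [-0.99, 0.001, 0.144], [-0.001, -1.0, 0.001]]
contact_force: [0.3, -0.3, -0.3]
gripper_width: 0.0006
```

View pics/s12.png

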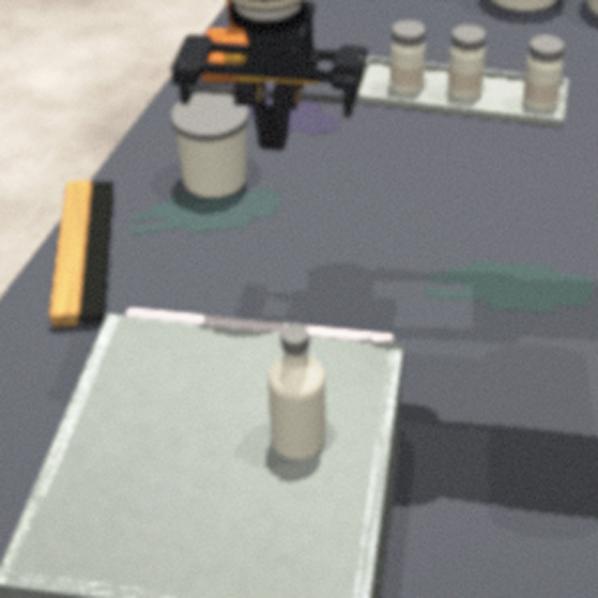

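View pics/top12.png

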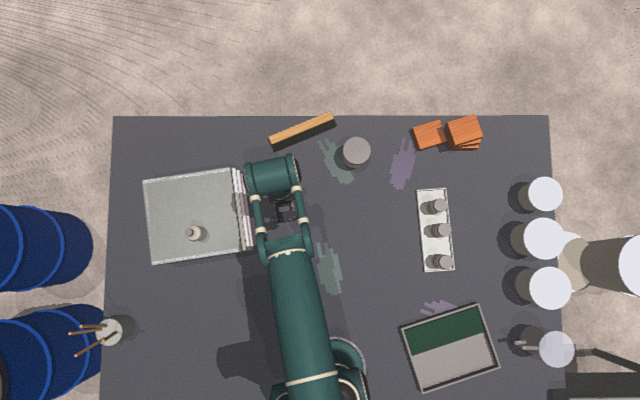

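View pics/wrist12.png

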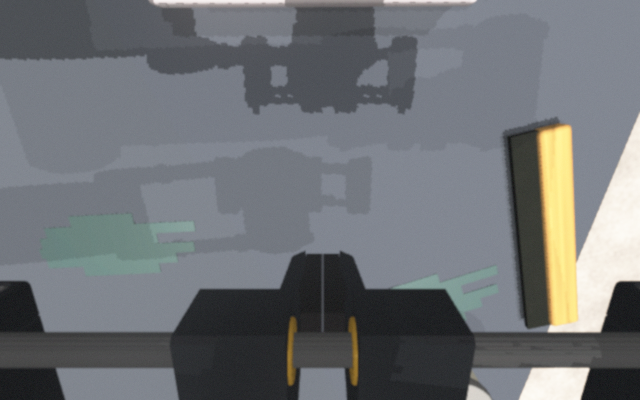

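```bash
python3 -c "
from cell import r
print(r.hand_in()); print(r.sense()['t'])"
```

```text
the job is handed in; nothing more can be done
None
the job is handed in; nothing more can be done
```

The job is done and handed in at about 32 s of the 70 s allowed; the hand-in gives no verdict.

- **Dye jar:** I lifted it upright out of the drawer and stood it on the tray beyond jar_b, about 9 cm from it centre to centre. Contact when setting it down was about 6 N. The last side and top pictures show all three jars upright on the tray.
- **Mini roller:** It went flat into the compartment the jar had stood in, handle towards the front. The wrist picture before closing showed it clear of the walls, with the tin still in its own compartment.
- **Drawer:** I pushed it slowly on the rail. The push peaked at about 9 N at the catch, dropped to zero as the catch took over, then met a hard stop: 2 mm more of commanded push moved it only 0.1 mm. The last side and top pictures show the rail close against the cabinet front.
- **Bystanders:** The bottle, the tub and the two tray jars look unmoved, and the arm was clear of everything at hand-in.

**Disagreements and gaps:**
- The side camera put most things about 10 mm off in y from the top camera. The wrist camera agreed with the top one on the dye jar, so I worked from those two.
- Moving in front of the rail, I stopped about 2.5 cm short of the point I had planned. It was still clear of the drawer and had no effect.
- I could not see inside the drawer once it was shut, so the roller and tin were last seen with about 11 cm still to push.

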